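# Seat a telescope barrel home in the sprung V-block

### The arm

A 7-joint arm with a two-finger parallel gripper is mounted at the origin on the work surface. World frame = base frame: x ahead of the robot, y to its left, z up, the work surface at z = 0. Lengths are in m, angles in rad, forces in N, time in s.
With the tool pointing down it reaches from about 0.425 to 1.025 m from the base axis. Payload 3.6 kg.
Tool frame: the origin (TCP) lies midway between the tips of the shut fingers; the grasp point (between the pads) lies 19 mm behind it (ctrl.grip_depth is the distance from the TCP to the grasp point, in m); z points along the fingers, x is the direction in which the jaws open and shut, and the axes are right-handed (so a half turn about z gives the same grasp; the last joint's range is limited). The gripper opens to 85 mm and grips with 20 to 120 N. Pads are 22 mm wide; open, the fingers measure 114 mm over their backs; the gripper's body (76 mm by 85 mm) begins 54 mm behind the grasp point. The pads swing forward as they close: fully open they stand 13 mm farther back than shut.
Start: joints at [-1.262, 0.591, 0.048, 1.609, -0.033, 0.943, -0.034], TCP at [0.284, 0.667, 0.231] pointing down, gripper open.
Joint ranges: [-2.69, 2.69], [-0.47, 2.24], [-1.27, 1.36], [0.19, 2.51], [-1.53, 4.68], [0.08, 2.07], [-3.09, 3.09]. Speed limits (rad/s): [2.57, 2.57, 3.14, 3.14, 3.14, 3.14, 3.14].

### API

Orientations are given as a unit quaternion [x, y, z, w].
In Python, from bench import ctrl, command_gripper, kinematics, cams, hand_in, sensors gives the robot as it stands. Calls block until the motion is done:
- ctrl.movep(position, orientation): joint-space move of the TCP to a pose.
- ctrl.movel(position, vel=0.15, rotation=None): straight line of the TCP; rotation=None keeps the orientation; vel is the mean speed in m/s.
- ctrl.movej(angles): joint-space move.
- command_gripper(opening, newtons=None): opening from 0.0 (shut) to 1.0 (fully open); newtons is the grip in N (None keeps the last); returns when the fingers have stopped.
- ctrl.hold(seconds).
- kinematics.inverse_kinematics(position, orientation): joint angles nearest the present ones, or None.
- cams.capture(name): name is "side" or "top"; returns the picture (480x640x3 uint8, blue, green, red); there is no depth.
- cams.calibration(name): a dict with "intrinsics" (3x3 intrinsics, pixels), "dist" ([k1, k2, p1, p2, k3] as OpenCV has them; the pictures are not rectified), "rvec" (rotation vector, rad) and "tvec" (3), from world to camera coordinates, as OpenCV has them. Camera axes: x right, y down, z forward; pixel columns grow to the right and rows downward; lengths in m; the calibration is good to about 2 mm. A picture is of the moment at which its call begins. calibration takes no time and is no camera call.
A pose or a line that the arm cannot do raises ctrl.PlanningError and nothing moves.
- hand_in(): hands the job in, once; it reports no verdict.
Readings, each from a call of its own:
- sensors.read_time(): time.
- sensors.read_joints(): joint angles.
- sensors.read_qvel(): joint speeds.
- sensors.read_joint_torque(): joint torques, N m.
- sensors.read_eef_pos(): TCP position.
- sensors.read_ee_rot(): TCP orientation.
- sensors.read_contact_force(): force on the tool from outside, world axes, zero at the start.
- sensors.read_torque(): the same for the moment, N m.
- sensors.read_width(): opening from 0.0 (shut) to 1.0 (fully open).
Only numpy, scipy, OpenCV 4.12 (cv2) and the standard library are available. Lean on these libraries where they do the work, as an engineer would, in place of code of your own. Each camera call takes 0.05 s, during which the arm holds its last target. There are 200 camera calls.

### The job

Take the spectacle-telescope barrel out of the red lens tray and lay it in the open front of the V-block's groove, white cap outwards and brass eyepiece end towards the fork-shaped back stop. Then slide it along the groove, under the sprung hold-down, until it lies on both flanks and bears firmly against the back stop, and leave it there; push gently once it meets the stop, which is only finger-tight and must keep its setting, and don't press the barrel hard into the flanks. Leave the frame, the plier and the jar where they are.

Things in the scene. Friction and masses are not known exactly. Their poses are not given: they have to be found in the camera images.
- barrel: Loose low-vision telescope barrel: cylinder, 40 mm diameter, 44 mm long, 0.12 to 0.2 kg, black, flat white plastic cap on one end, bare brass eyepiece end tapered over its last 12 mm to 31 mm. Origin on the axis at mid-length; x axis from cap (-22 mm) to eyepiece end (+22 mm). Starts lying in the tray, axis 23 mm above the bench, eyepiece end away from the robot within 0.35 rad of world +x.
- barrel_rear (a point): Centre of the barrel's flat brass eyepiece end face, on the axis, 22 mm from the barrel's origin towards its +x.
- vblock: Fixture fixed to the bench: base plate 150 x 110 x 10 mm, on it a steel 90-degree V-block, 54 mm wide, x = -56 to +40 mm, top faces at z = 32 mm. Origin under the middle of the plate; x runs along the groove from the mouth (robot side) to the back stop; z up; yaw within 0.35 rad. A barrel on both flanks has its axis at y = 0, z = 44.3 mm, along x. From x = -56 to 0 mm the groove is open above.
- bridge (a point): Underside middle of the dark steel bridge that spans the groove at x = 0 to 16 mm of the V-block (point at x = 8, z = 72 mm): legs at y = 27 to 35 mm either side, crossbar top at z = 80 mm, brass plunger housing and pin above it to z = 96 mm with the plunger lifted.
- plunger: Round-nosed spring plunger in the bridge, at x = 8 mm of the V-block, nose 8 mm wide; origin at the nose's lowest point, z = 61.5 mm at rest. The barrel's tapered end lifts it 3 mm (spring 4.5 N at rest, 9 N lifted). Getting the barrel past it and sliding it on underneath resists with some 3 to 13 N, depending on friction and on how hard one leans on the barrel: that is not yet the stop.
- stop: Fork-shaped dark steel back stop with brass thumbscrew, on top of the V-block. Origin in its face, on a seated barrel's axis line (z = 44.3 mm); axes as the V-block's. Its face is set anywhere from x = 26 to 38 mm of the V-block; firm to the touch but only finger-tight: it should not take more than 20 N. Two prongs (y = 10.5 to 18.5 mm each side, 20 mm tall) meet the barrel's eyepiece rim. Barrel is home when barrel_rear is at this origin.
- flank_left: White nylon liner on the +y flank of the groove, 96 mm long and 3 mm thick; its frame is the V-block's (origin under the base plate).
- flank_right: White nylon liner on the -y flank, the same mirrored; its frame is the V-block's.
- tray: Red plastic lens tray, 200 mm (x) x 160 mm (y), walls 3 mm thick and 30 mm tall, fixed; origin under its centre. Two low ribs, 9 mm tall, along x cradle the barrel at y = 0, 20 to 45 mm on the -x side of the centre. A 22 mm divider at x = +40 mm parts off two spare lenses.
- jar: Squat open glass jar of nose pads, 68 mm in diameter, 44 mm tall; origin under its centre. Leave alone.
- plier: Brass bridge plier, 145 mm long, 45 mm wide, 13 mm tall, lying on the bench along its x axis; origin under its pivot, jaws to +x. Leave alone.
- frame: Silver rimless spectacle frame standing open on the bench, 138 mm wide (y), 140 mm deep, 42 mm tall; origin under the bridge, temples to -x. Leave alone.
There are look-alikes about, which are no part of the job. Of the things like the barrel, leave any that is green; of the rest the larger one is meant.

How it is judged:
By the outcome, as a careful person would: the job done as asked, in the order asked, and still so for the second after the job is handed in, with the robot touching nothing.
It also fails if it takes over 67 s, if anything falls off the work surface, if the arm or the gripper's body presses on something with over 40 N, if the wrist force passes 120 N, or if a joint passes its speed limit or range.

## Working session

There is one attempt and no reset: what is moved stays moved. The work goes in short steps, each a Python script; the robot and the scene stay as the last script left them, time stands still between calls to the robot, and variables do not carry over. Pictures are saved under pics/ and viewed, about 8 in all and at most 12, crops included, and the job is handed in when it is done.

```bash
ls; mkdir -p pics; python3 - <<'E'
from bench import cams,sensors
import cv2
for n in("top","side"):
    cv2.imwrite(f"pics/{n}0.png",cams.capture(n)); c=cams.calibration(n); print(n,c)
print(sensors.read_time())
E
```

```text
pics
top {'intrinsics': array([[588.56634945,   0.        , 323.0851542 ],
       [  0.        , 588.56634945, 238.33355166],
       [  0.        ,   0.        ,   1.        ]]), 'dist': array([0.02037816, 0.        , 0.        , 0.        , 0.        ]), 'rvec': array([ 2.20704738, -2.15861863,  0.11509303]), 'tvec': array([0.1081591 , 0.59534012, 1.00548898])}
side {'intrinsics': array([[519.38824849,   0.        , 313.34104514],
       [  0.        , 519.38824849, 235.10121069],
       [  0.        ,   0.        ,   1.        ]]), 'dist': array([-0.03058769,  0.        ,  0.        ,  0.        ,  0.        ]), 'rvec': array([ 2.22379336, -0.95055995,  0.35949499]), 'tvec': array([-0.30667994,  0.4264887 ,  0.75655011])}
0.1
```

View pics/top0.png

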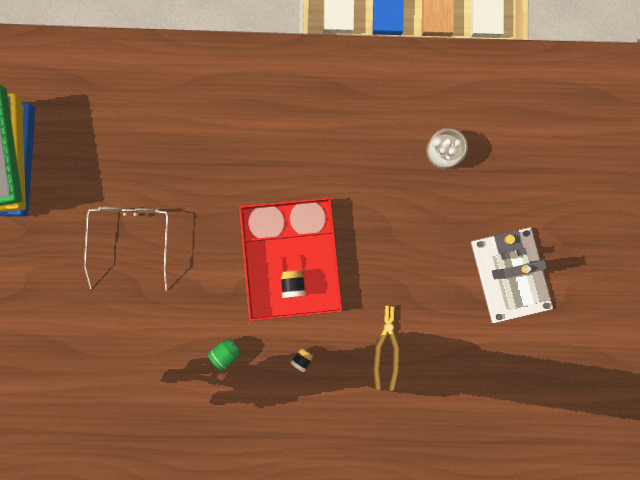

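View pics/side0.png

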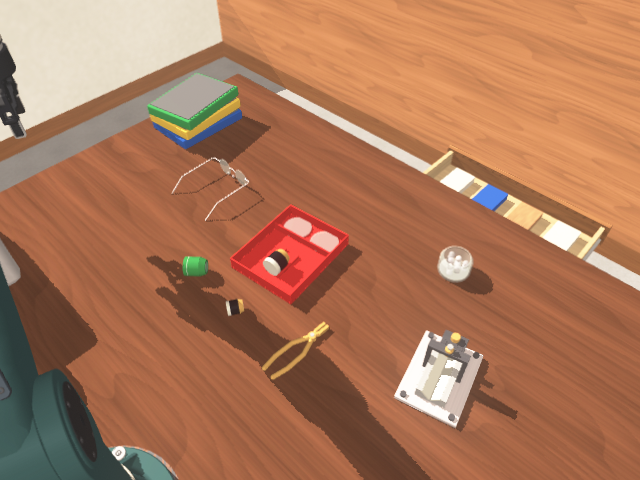

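In the top view the barrel-like things are: green (224,354), a small black one on the bench (302,360), and a larger black one with a white cap in the red tray (293,284). The tray one is meant: it isn't green, and it is the larger of the other two. The V-block is at (512,275), mouth towards the bottom of the picture. I'll confirm with a crop.

```bash
python3 - <<'E'
import cv2,numpy as np
t=cv2.imread("pics/top0.png"); s=cv2.imread("pics/side0.png")
def crop(im,x,y,w,h,k):
    o=cv2.resize(im[y:y+h,x:x+w],None,fx=k,fy=k,interpolation=cv2.INTER_CUBIC)
    for u in range((x+9)//10*10,x+w,10): cv2.line(o,((u-x)*k,0),((u-x)*k,6),(0,255,255),1); (u%20==0) and cv2.putText(o,str(u),((u-x)*k+2,16),0,.4,(0,255,255),1)
    for v in range((y+9)//10*10,y+h,10): cv2.line(o,(0,(v-y)*k),(6,(v-y)*k),(0,255,255),1); (v%20==0) and cv2.putText(o,str(v),(8,(v-y)*k+4),0,.4,(0,255,255),1)
    return o
a=crop(t,460,220,100,110,5); b=crop(t,265,255,60,110,5)
cv2.imwrite("pics/c1.png",np.hstack([a,b]))
a=crop(s,390,320,100,110,5); b=crop(s,220,240,75,80,4); b=cv2.copyMakeBorder(b,0,550-320,0,0,0)
cv2.imwrite("pics/c2.png",np.hstack([a,b]))
E
```

```text
(no output)
```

View pics/c1.png

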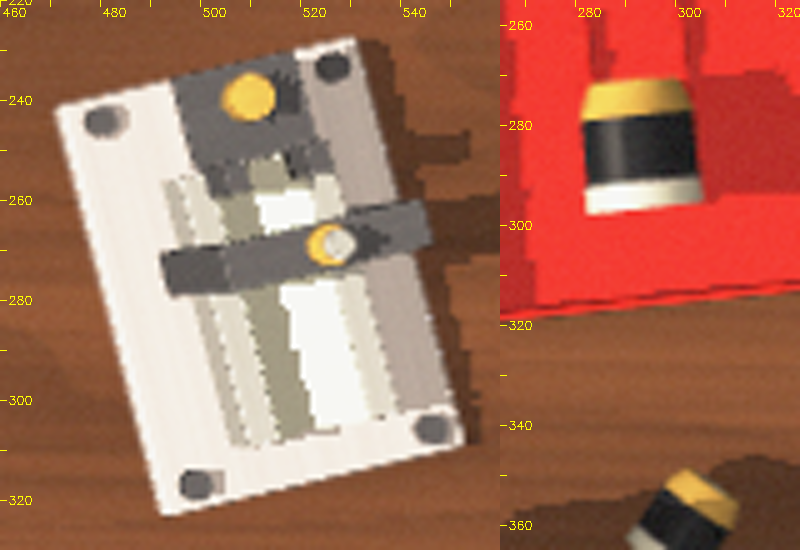

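View pics/c2.png

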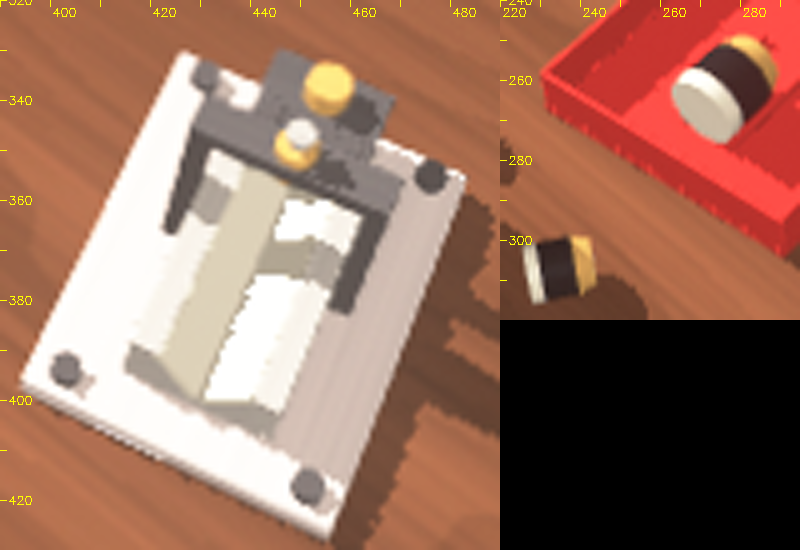

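Confirmed: the barrel in the tray is the larger one, with its white cap towards the robot and its brass end away. I've read the plate corners and barrel corners from the crops, and now I'll solve for the poses.

```bash
cat > geo.py <<'E'
import cv2,numpy as np
from scipy.optimize import least_squares
from bench import cams
C={n:cams.calibration(n) for n in("top","side")}
def proj(n,P): c=C[n]; return cv2.projectPoints(np.float64(P).reshape(-1,3),c["rvec"],c["tvec"],c["intrinsics"],c["dist"])[0][:,0]
def pix2w(n,uv,z):
    c=C[n]; R=cv2.Rodrigues(c["rvec"])[0]
    d=cv2.undistortPoints(np.float64(uv).reshape(-1,1,2),c["intrinsics"],c["dist"])[:,0]
    d=np.c_[d,np.ones(len(d))]@R; o=-R.T@c["tvec"]; return o+d*((z-o[2])/d[:,2])[:,None]
def place(p,L): c,s=np.cos(p[2]),np.sin(p[2]); L=np.array(L); return np.c_[p[0]+c*L[:,0]-s*L[:,1],p[1]+s*L[:,0]+c*L[:,1],L[:,2]]
def fit(obs,p0): # obs: list (cam, local pts, pixels)
    f=lambda p:np.concatenate([(proj(n,place(p,L))-np.array(U)).ravel() for n,L,U in obs])
    r=least_squares(f,p0); return r.x,np.round(r.fun.reshape(-1,2),1)
E
python3 - <<'E'
from geo import *
from bench import ctrl
pl=[(-.075,.055,.01),(-.075,-.055,.01),(.075,-.055,.01),(.075,.055,.01)]
T=("top",pl,[(492,323.2),(553,309.4),(531,227.4),(470.8,241.6)])
S=("side",pl,[(394,395),(457,424.4),(483.4,355.6),(426.6,330)])
for o in([T],[S],[T,S]):
    p,r=fit(o,[.6,-.25,0]); print("vblock",p.round(4),r.tolist())
v=p
for n,uv in(("top",[(502,259.4),(526.4,254.4)]),):
    w=pix2w(n,uv,.054); d=w-np.array([v[0],v[1],0]); c,s=np.cos(v[2]),np.sin(v[2]); print("prong",np.c_[c*d[:,0]+s*d[:,1],-s*d[:,0]+c*d[:,1]].round(4))
b=[(-.022,.02,.023),(-.022,-.02,.023),(.022,-.0155,.023),(.022,.0155,.023)]
p,r=fit([("top",b,[(282.4,297.6),(305.6,295.6),(301.6,270.6),(283,271.8)])],[.6,.1,0]); print("barrel",p.round(4),r.tolist())
# side check: cap face centre pixel ~ (271.5,266.5)?
q=place(p,[(-.022,0,.023),(.022,0,.023),(0,0,.043)]); print(proj("side",q).round(1).tolist(), -cv2.Rodrigues(C["top"]["rvec"])[0].T@C["top"]["tvec"], ctrl.grip_depth)
E
```

```text
vblock [ 0.5364 -0.2149  0.2505] [[0.4, 0.6], [-0.4, 0.1], [-0.3, -0.2], [0.3, -0.5]]
vblock [ 0.5368 -0.2173  0.2529] [[0.3, 0.2], [-0.7, 1.2], [0.6, -1.1], [-0.1, -0.6]]
vblock [ 0.5366 -0.2162  0.2521] [[1.2, 0.5], [0.4, -0.1], [0.3, -0.3], [1.0, -0.6], [-0.4, -0.2], [-1.3, 0.8], [-0.0, -1.4], [-0.6, -0.9]]
prong [[ 0.0319  0.0252]
 [ 0.0307 -0.0176]]
barrel [0.5122 0.1718 0.0956] [[0.1, -0.2], [-0.1, 0.1], [-0.5, 0.0], [0.4, 0.1]]
[[270.0, 267.4], [284.1, 254.5], [276.5, 254.5]] [0.50029453 0.13650333 1.05271486] 0.0187
```

Poses agree to within about 2 mm. Next I pick the barrel up.

```bash
cat > rob.py <<'E'
import numpy as np
from scipy.spatial.transform import Rotation as R
from bench import *
V=np.array([.5366,-.2160,.2515]); B=np.array([.5122,.1718,.0956])
def quat(th,sgn): return (R.from_euler('z',th+sgn*np.pi/2)*R.from_euler('x',np.pi)).as_quat()
def pick(p,th):
    q0=np.array(sensors.read_joints()); best=None
    for s in(1,-1):
        q=kinematics.inverse_kinematics(p,quat(th,s))
        if q is not None:
            c=np.abs(np.array(q)-q0).max()+ (10 if abs(q[6])>2.9 else 0)
            if best is None or c<best[0]: best=(c,s,q)
    return best
def vb(x,z,y=0): c,s=np.cos(V[2]),np.sin(V[2]); return [V[0]+c*x-s*y,V[1]+s*x+c*y,z]
def F(): return np.array(sensors.read_contact_force())
def Fv(): f=F(); return (R.from_euler('z',-V[2]).apply(f)).round(2)
E
python3 - <<'E'
from rob import *
p=[B[0],B[1],.16]
c,s,q=pick(p,B[2]); print(c,s,np.round(q,2), F().round(2))
ctrl.movep(p,quat(B[2],s)); command_gripper(.85)
ctrl.movel([B[0],B[1],.010],vel=.12); print("down",F().round(2),np.round(sensors.read_eef_pos(),4))
command_gripper(0.0,30); print("w",sensors.read_width(),F().round(2))
ctrl.movel([B[0],B[1],.15],vel=.12); ctrl.hold(.2); print("w",sensors.read_width(),F().round(2),sensors.read_time())
import cv2
cv2.imwrite("pics/s1.png",cv2.resize(cams.capture("side")[120:360,140:440],None,fx=2.5,fy=2.5))
E
```

```text
1.280740787575937 1 [-0.4   0.46 -0.01  2.08  0.01  0.6   1.25] [-0.39  0.76 -0.53]
down [-0.52  0.09 -0.17] [0.5127 0.172  0.0106]
w 0.4564529443115822 [-0.79  1.15  5.38]
w 0.45561888885230234 [-0.61 -0.56 -1.66] 5.6833
```

View pics/s1.png

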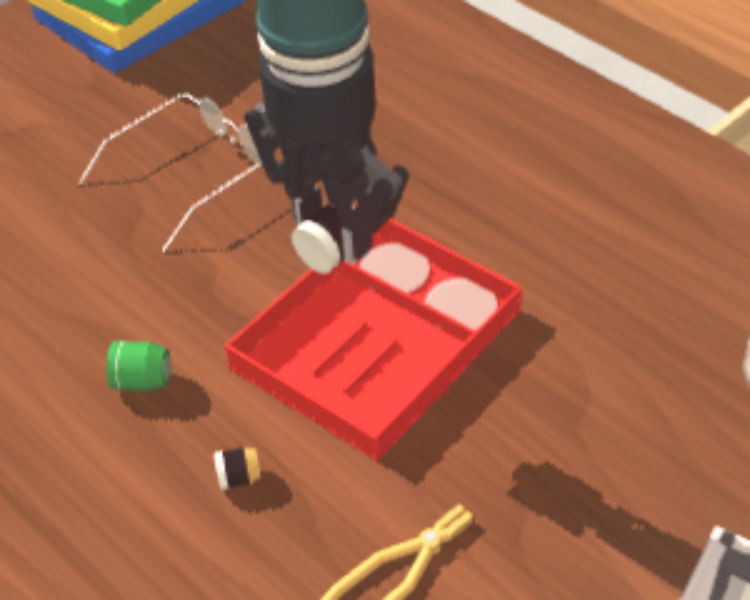

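The side view shows the barrel held level, with its white cap at about (317,247), and everything else undisturbed. Next I lay it in the groove mouth.

```bash
python3 - <<'E'
from rob import *
import cv2
x=-.032
c,s,q=pick(vb(x,.15),V[2]); print(c,s,np.round(q,2))
ctrl.movep(vb(x,.15),quat(V[2],s)); ctrl.movel(vb(x,.044),vel=.1); ctrl.hold(.2)
f0=Fv(); print(f0,np.round(sensors.read_eef_pos(),4)); z=.044
while z>.0295:
    z-=.001; ctrl.movel(vb(x,z),vel=.02); ctrl.hold(.05); f=Fv()-f0
    print(round(z,4),f.round(1),round(sensors.read_eef_pos()[2],4))
    if abs(f[2])>2.5 or abs(f[1])>3: break
print(sensors.read_time())
cv2.imwrite("pics/s2.png",cv2.resize(cams.capture("side")[290:450,370:510],None,fx=3.75,fy=3.75))
E
```

```text
0.8441960704925406 1 [ 0.39  0.49 -0.08  2.06  0.07  0.59  2.09]
[-1.02  0.82 -2.15] [ 0.506  -0.2242  0.0446]
0.043 [ 0.8 -1.3  1.5] 0.043
0.042 [ 1.2 -0.8  0.7] 0.0419
0.041 [ 1.1 -0.5  0.2] 0.041
0.04 [ 1.4 -0.1  0.9] 0.04
0.039 [ 1.5 -1.   0.2] 0.0389
0.038 [ 1.3 -0.8  0.9] 0.0379
0.037 [ 1.4 -1.4  0.1] 0.037
0.036 [ 1.1 -0.4 -0. ] 0.036
0.035 [ 0.7 -1.1  0.4] 0.035
0.034 [ 0.9 -0.5  0.6] 0.0339
0.033 [ 1.4 -0.5  0.4] 0.033
0.032 [ 0.6 -0.3  2.5] 0.0321
0.031 [-0.2  0.2 11.3] 0.032
12.5083
```

View pics/s2.png

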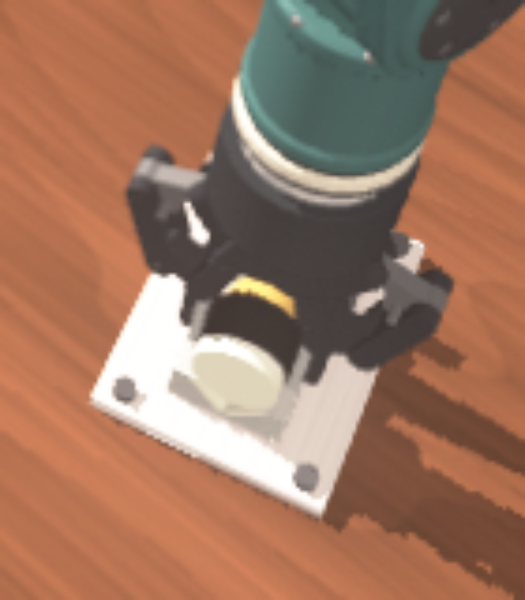

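Contact came at z = 0.032, exactly where a seated barrel should be. The view shows the barrel in the groove mouth, cap at about (237,377) facing the robot. I'll ease off, release, then approach the cap with the fingers shut.

```bash
python3 - <<'E'
from rob import *
import cv2
x=-.032
ctrl.movel(vb(x,.0321),vel=.02); ctrl.hold(.1); print(Fv())
command_gripper(.8); ctrl.hold(.1); print(Fv())
ctrl.movel(vb(x,.11),vel=.15)
ctrl.movel(vb(-.088,.11),vel=.15); command_gripper(0.,30)
cv2.imwrite("pics/s3.png",cv2.resize(cams.capture("side")[290:450,370:510],None,fx=3.75,fy=3.75))
ctrl.movel(vb(-.088,.038),vel=.12); ctrl.hold(.2)
f0=Fv(); np.save("f0.npy",f0); print("f0",f0)
X=-.082; ctrl.movel(vb(X,.038),vel=.05)
while X<-.055:
    X+=.001; ctrl.movel(vb(X,.038),vel=.03); f=np.mean([Fv() for _ in range(3)],0)-f0
    if f[0]<-2.5: break
print(X,f,sensors.read_time(),sensors.read_width())
E
```

```text
[-0.11  0.37  0.75]
[ 0.37 -0.14  0.89]
f0 [ 0.21  0.02 -0.03]
-0.05499999999999998 [-1.14  1.06  0.1 ] 23.2583 0.00173408118691445
```

View pics/s3.png

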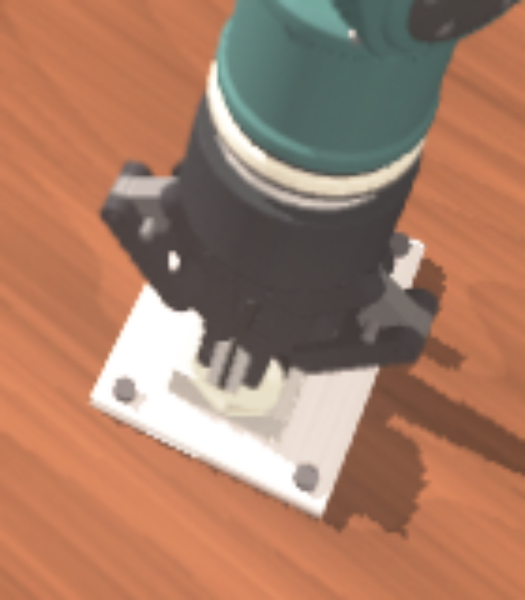

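Shut fingers are behind the cap and the barrel is sliding freely. I'll push on in small steps with a force log.

```bash
python3 - <<'E'
from rob import *
f0=np.load("f0.npy"); c,s=np.cos(V[2]),np.sin(V[2])
def ex(): p=sensors.read_eef_pos(); return c*(p[0]-V[0])+s*(p[1]-V[1])
X=-.055
while X<-.0305:
    X+=.0005; ctrl.movel(vb(X,.038),vel=.015); f=np.mean([Fv() for _ in range(3)],0)-f0
    print(round(X*1e3,1),round(ex()*1e3,1),f.round(1))
    if f[0]<-14: break
print(sensors.read_time())
E
```

```text
-54.5 -54.5 [-1.2  0.5  0.2]
-54.0 -54.0 [-0.9  1.3  0.8]
-53.5 -53.4 [-1.4 -0.4 -0.1]
-53.0 -52.9 [-1.2  0.3  0.7]
-52.5 -52.4 [-1.5  1.   0.4]
-52.0 -51.9 [-1.6  0.5  0.1]
-51.5 -51.4 [-1.1  0.9 -0.4]
-51.0 -50.9 [-0.9 -0.2  0.8]
-50.5 -50.4 [-1.   1.   0.7]
-50.0 -49.9 [-1.6  0.3 -0.2]
-49.5 -49.4 [-1.2  0.9  0.1]
-49.0 -48.9 [-0.8  1.   0.8]
-48.5 -48.4 [-1.7  0.3 -0.3]
-48.0 -47.9 [-0.7  0.7  0.4]
-47.5 -47.4 [-1.1  0.7  0.5]
-47.0 -46.9 [-1.   0.6  0.2]
-46.5 -46.4 [-0.7  1.4  0.7]
-46.0 -45.9 [-1.   1.   0.1]
-45.5 -45.4 [-0.7  0.5 -0.1]
-45.0 -44.9 [-1.   1.2 -0.1]
-44.5 -44.4 [-1.5  0.7  0.1]
-44.0 -43.9 [-1.2  1.4 -0.5]
-43.5 -43.5 [-1.8  0.3  0.6]
-43.0 -43.0 [-2.  -0.1  0. ]
-42.5 -42.8 [-2.3 -0.2  0.6]
-42.0 -42.5 [-3.   0.8  0.3]
-41.5 -42.2 [-4.4  0.6  2. ]
-41.0 -41.9 [-5.2  1.   2.8]
-40.5 -41.7 [-5.9  0.6  3.1]
-40.0 -41.7 [-6.3  0.8  4.5]
-39.5 -41.6 [-7.2  1.4  4.1]
-39.0 -41.5 [-7.3  1.2  5.1]
-38.5 -41.5 [-8.  1.  5.]
-38.0 -41.4 [-9.   1.7  6.1]
-37.5 -41.3 [-8.8  1.6  7.2]
-37.0 -41.3 [-9.8  0.8  8.6]
-36.5 -41.2 [-10.    0.7   8.7]
-36.0 -41.1 [-10.6   0.2   9.6]
-35.5 -41.1 [-12.2  -0.3   9.7]
-35.0 -40.9 [-11.6   0.    8.9]
-34.5 -40.8 [-12.2   0.5  10.4]
-34.0 -40.8 [-14.5  -0.3  11. ]
33.7583
```

The barrel met the plunger at about −43 mm, which fits its rear at +12 mm. But the tool has built up 11 N vertically, so it is leaning on the barrel. I'll check the pose, relieve the vertical load, and look.

```bash
python3 - <<'E'
from rob import *
import cv2
f0=np.load("f0.npy")
print(np.round(sensors.read_eef_pos(),4),vb(-.0408,.038),Fv()-f0,R.from_quat(sensors.read_ee_rot()).as_matrix()[:,2].round(4),sensors.read_time())
a=cv2.resize(cams.capture("side")[290:450,370:510],None,fx=3,fy=3); b=cv2.resize(cams.capture("top")[210:340,450:570],None,fx=3.4,fy=3.4)
b=cv2.resize(b,(400,480)); cv2.imwrite("pics/s4.png",np.hstack([a[:480],b])[:,:800])
E
```

```text
[ 0.497  -0.2259  0.0379] [np.float64(0.4970835587839059), np.float64(-0.22615336759971708), 0.038] [-14.52  -0.31  11.03] [-0.0117  0.     -0.9999] 33.7583
```

View pics/s4.png

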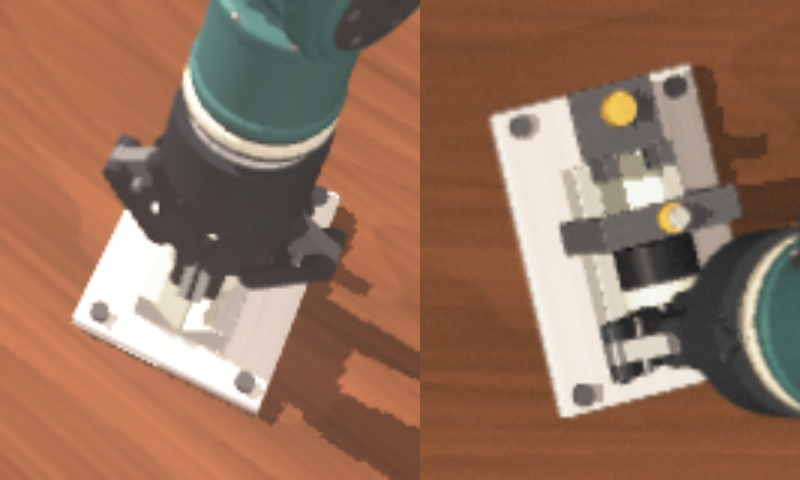

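The pictures show the fingers clear of everything, and the barrel's nose just under the bridge at top crop (655,260). I'll back off a little and push on, servoing the vertical load to zero.

```bash
python3 - <<'E'
from rob import *
f0=np.load("f0.npy"); c,s=np.cos(V[2]),np.sin(V[2])
def ex(): p=sensors.read_eef_pos(); return c*(p[0]-V[0])+s*(p[1]-V[1])
def g(): return np.mean([Fv() for _ in range(3)],0)-f0
X=-.038; z=.0385; ctrl.movel(vb(X,z),vel=.02); f=g(); print(ex(),f); k=0; last=ex()
for i in range(70):
    z+=np.clip(f[2]*6e-5,-4e-4,4e-4); z=min(max(z,.036),.046)
    X+=.0005; ctrl.movel(vb(X,z),vel=.02); f=g(); e=ex()
    print(round(X*1e3,1),round(z*1e3,1),round(e*1e3,2),f.round(1))
    if e>-.033: print("past"); break
    if f[0]<-16.5: print("limit"); break
    if sensors.read_time()>50: break
print(sensors.read_time())
E
```

```text
-0.040700254181208144 [-7.34  0.05  0.59]
-37.5 38.5 -40.7 [-8.3 -0.2  1.5]
-37.0 38.6 -40.69 [-9.4 -0.1  1.8]
-36.5 38.7 -40.38 [-8.7 -0.1  1.6]
-36.0 38.8 -40.23 [-10.   -0.3   1.4]
-35.5 38.9 -39.77 [-8.9 -0.6  1.1]
-35.0 39.0 -39.2 [-8.6 -0.2 -0.4]
-34.5 39.0 -39.04 [-9.5  0.4  1. ]
-34.0 39.0 -38.42 [-9.5 -0.7  0.4]
-33.5 39.0 -37.82 [-8.6 -0.2  0.9]
-33.0 39.1 -37.58 [-8.6 -0.4  0.1]
-32.5 39.1 -37.13 [-9.8  0.2  1.5]
-32.0 39.2 -37.02 [-9.7 -1.   0.1]
-31.5 39.2 -36.56 [-9.2 -0.5  0.7]
-31.0 39.2 -36.44 [-10.6  -0.3   1. ]
-30.5 39.3 -34.94 [-8.6  0.4  2.3]
-30.0 39.4 -34.18 [-8.7 -0.9  1.2]
-29.5 39.5 -34.1 [-9.1 -0.   1. ]
-29.0 39.6 -33.58 [-9.6 -0.4  0.6]
-28.5 39.6 -33.0 [-8.3  0.  -0.2]
past
38.9583
```

```bash
python3 - <<'E'
from rob import *
f0=np.load("f0.npy"); c,s=np.cos(V[2]),np.sin(V[2])
def ex(): p=sensors.read_eef_pos(); return c*(p[0]-V[0])+s*(p[1]-V[1])
def g(): return np.mean([Fv() for _ in range(3)],0)-f0
X=-.0285; z=.0396; f=g()
for i in range(60):
    z+=np.clip(f[2]*6e-5,-4e-4,4e-4); z=min(max(z,.036),.046)
    X+=.0005; ctrl.movel(vb(X,z),vel=.02); f=g(); e=ex()
    print(round(X*1e3,1),round(z*1e3,1),round(e*1e3,2),f.round(1))
    if f[0]<-15: print("limit"); break
    if sensors.read_time()>54: break
print(sensors.read_time()); np.save("xz.npy",[X,z])
E
```

```text
-28.0 39.6 -32.44 [-9.  -0.3  0.4]
-27.5 39.6 -31.91 [-9.4 -0.6  0.4]
-27.0 39.6 -31.37 [-8.3  0.3 -0.6]
-26.5 39.6 -30.79 [-8.  -0.1 -0.2]
-26.0 39.6 -30.21 [-8.7 -0.2 -0.3]
-25.5 39.6 -29.65 [-9.  -0.8 -0.5]
-25.0 39.5 -29.11 [-7.9 -0.3 -1.6]
-24.5 39.4 -28.45 [-7.9  0.2 -2. ]
-24.0 39.3 -28.29 [-8.8 -1.   0. ]
-23.5 39.3 -27.34 [-8.3 -0.  -0.8]
-23.0 39.3 -27.17 [-8.5 -0.7 -1.2]
-22.5 39.2 -26.67 [-7.8  0.2 -1.4]
-22.0 39.1 -26.08 [-7.7  0.1 -0.4]
-21.5 39.1 -26.0 [-8.7 -0.5 -0.1]
-21.0 39.1 -25.5 [-8.4 -0.5  0.1]
-20.5 39.1 -24.97 [-8.7  0.   0.3]
-20.0 39.1 -24.41 [-9.  -0.3 -1. ]
-19.5 39.0 -24.4 [-9.6 -0.3  1.5]
-19.0 39.1 -24.37 [-9.9 -0.8  1.2]
-18.5 39.2 -24.37 [-10.9   0.2   1.2]
-18.0 39.3 -24.4 [-11.2  -1.4   1.4]
-17.5 39.4 -24.42 [-11.8  -0.    1.4]
-17.0 39.4 -24.37 [-12.2  -0.7   1.8]
-16.5 39.5 -24.35 [-12.7  -0.9   0.8]
-16.0 39.6 -24.35 [-13.7  -1.5   2.5]
-15.5 39.7 -24.27 [-13.8  -0.4   1.7]
-15.0 39.8 -24.3 [-14.2  -0.7   2.8]
-14.5 40.0 -24.27 [-15.7  -0.4   2.2]
limit
45.9583
```

It stalled hard at −24.3 mm, so the rear is at about +30.7 mm, against 31 mm for the stop by camera. The load on the stop was about 7 N. I'll back straight off and look.

```bash
python3 - <<'E'
from rob import *
import cv2
f0=np.load("f0.npy"); X,z=np.load("xz.npy")
ctrl.movel(vb(-.03,z),vel=.03); print(Fv()-f0)
ctrl.movel(vb(-.075,z),vel=.1); ctrl.movel(vb(-.10,.16),vel=.15)
ctrl.movep([.45,.10,.25],sensors.read_ee_rot()); ctrl.hold(.2)
print(sensors.read_time(),(Fv()-f0))
t=cams.capture("top"); s=cams.capture("side"); cv2.imwrite("pics/top5.png",t)
a=cv2.resize(t[225:325,465:565],(400,400),interpolation=cv2.INTER_CUBIC); b=cv2.resize(s[325:425,390:490],(400,400),interpolation=cv2.INTER_CUBIC)
cv2.imwrite("pics/s5.png",np.hstack([a,b]))
t0=cv2.imread("pics/top0.png"); d=cv2.absdiff(t,t0).max(2)
print("stop area diff",d[230:255,494:512].mean(),"thumbscrew",d[233:244,504:516].mean(), "jar",d[130:165,428:466].mean(),"frame",d[205:290,80:175].mean(),"plier",d[305:390,373:402].mean())
E
```

```text
[-0.56  0.17 -0.29]
49.7167 [-0.3  -1.12  0.34]
stop area diff 5.182222222222222 thumbscrew 6.098484848484849 jar 6.462406015037594 frame 5.242848297213622 plier 75.79675456389452
```

View pics/s5.png

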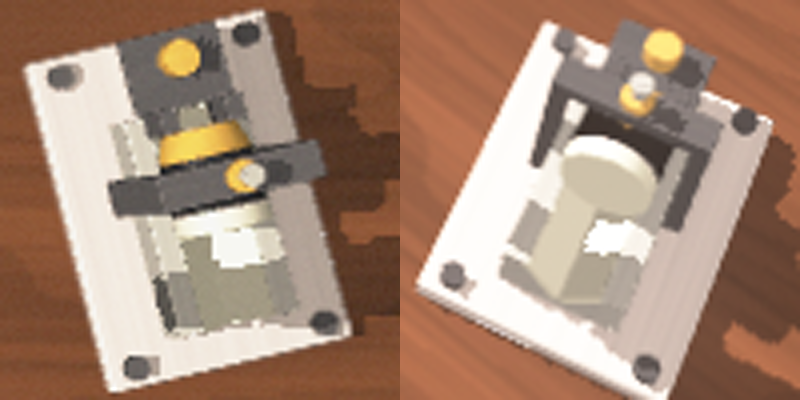

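The top crop shows the brass end touching the prongs at about (195,130). The white cap faces outwards in front of the bridge, and the barrel lies straight in the groove. The stop hasn't moved. The plier difference must be the arm or its shadow over it, since nothing went near it. Handing in.

```bash
python3 -c "
from bench import *
print(sensors.read_time()); hand_in()"
```

```text
49.8167
the job is handed in; nothing more can be done
```

The barrel is in the V-block with its brass end against the back stop and its white cap outwards. I handed the job in at 49.8 s. It was gripped by its sides in the tray, laid in the groove mouth, released, and then pushed under the plunger with shut fingers.

- **Home position:** the barrel stalled with its rear at about x = 30.7 mm; the camera had put the stop face at about 31 mm. The last pictures show the brass end on the prongs and the barrel straight in the groove.
- **Load on the stop:** I stopped pushing at 15.7 N in total. About 8.5 N of that was sliding resistance, so the stop took roughly 7 N. Its area in the top view is unchanged within noise.
- **Pressing down:**
  - Lowering the barrel into the groove gave a brief 11 N contact on the flanks before I eased off.
  - During the first push at the plunger the tool leaned on the cap with about 11 N. I backed off and pushed the rest with the vertical force kept under about 3 N.
- **Other things:** the jar and frame look unchanged. The plier check disagreed, with a large image difference. I put that down to the arm or its shadow over the plier, but I did not confirm it with a clear view. The arm never worked near it.

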